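Finish the crisscross tightening of a control box cover

TASK

The cover of the cast control box is on its last tightening pass: the wing screw at one corner is already fully tight (its wing lies parallel to the bright strip in the middle of the cover), the other three still want most of a quarter turn clockwise to their stops. Carry on crisscross so that the cover seats flat: first tighten the screw diagonally opposite the tight one fully to its stop, and only then the remaining two, in either order, also fully home.

Things in the scene. Friction and masses are not known exactly. Their poses are not given: they have to be found in the camera images.
- cover_top (a point): Centre of the top face of the grey cover plate, 158 (x) x 128 (y) x 5 mm, on a fixed aluminium box; x along its bright strip, +y to the box's two round connectors. Face 49 mm over the bench when seated, at the start up to 2 mm higher, tilted up to 1.5 degrees. A wing screw with upright axis stands at each corner, 60 mm in x, 46 mm in y from here; the one at (+60,+46) is already tight and does not turn.
- screw_opposite (a joint): Wing screw at (-60,-46) mm in the cover's frame. 0.1-0.4 at the start, rising clockwise seen from above. 0: wing along cover y; 1.57: at its stop, tight, wing along cover x. Turns with 0.05 N m, stays put; draws its corner of the cover down the last 3 mm.
- screw_p (a joint): Wing screw at (+60,-46) mm in the cover's frame, joint as screw_opposite. All four are alike: steel, flat upright wing 32 mm long, 10 mm thick, 26 mm high that spans 55 to 82 mm over the bench. Grip its upper half from above across the 10 mm thickness.
- screw_q (a joint): Wing screw at (-60,+46) mm in the cover's frame, joint as screw_opposite. Keep clear of the magnifier lamp: its column stands ahead and left of the robot, its arm and head reach out ahead from there, 0.45 to 0.55 m above the bench, to the left of and beyond the box; cross it with the fingers at least 0.6 m up, come down over the middle of the box, then stay low.
Mind the look-alikes: they are no part of the job. Of the things that look like the part that bears cover_top, the larger one is meant.

How it is judged:
On the way:
1. The screw diagonally opposite the tight one is fully tight while the other two are still loose (value of joint screw_opposite above 1.4 rad and not (value of joint screw_p above 0.7 rad) and not (value of joint screw_q above 0.7 rad)), for 0.2 s.
At the end, for the whole second after the job is handed in: All three screws are within 10 degrees of their stops (joint above 1.40 rad) and the cover lies flat within 0.7 degrees (value of joint each of screw_opposite, screw_p, screw_q above 1.4 rad and angle between cover_top's own z axis and vertical below 0.012 rad); the robot touches nothing.
It fails at once if One of the two remaining screws is tightened (past 0.7 rad) before the diagonally opposite one is tight (value of joint any of screw_p, screw_q above 0.7 rad and not (value of joint screw_opposite above 1.35 rad)).
It also fails if it takes over 64 s, if anything falls off the work surface, if the arm or the gripper's body presses on something with over 40 N, if the wrist force passes 120 N, or if a joint passes its speed limit or range.

ROBOT

A 7-joint arm with a two-finger parallel gripper is mounted at the origin on a cart in front of the work surface, level with it; the furniture and walls round the work are solid. World frame = base frame: x ahead of the robot, y to its left, z up, the work surface at z = 0. Lengths are in m, angles in rad, forces in N, time in s.
With the tool pointing down it reaches from about 0.35 to 0.9 m from the base axis. Payload 19.9 kg.
Tool frame: the origin (TCP) lies midway between the tips of the shut fingers; the grasp point (between the pads) lies 19 mm behind it; z points along the fingers, y is the line along which they close (so a half turn about z gives the same grasp; the last joint's range is limited). The gripper opens to 85 mm and grips with 20 to 120 N. Pads are 22 mm wide; open, the fingers measure 114 mm over their backs; the gripper's body (76 mm by 85 mm) begins 54 mm behind the grasp point. The pads swing forward as they close: fully open they stand 13 mm farther back than shut.
Start: joints at [1.097, 0.417, -0.01, 1.614, 0.005, 1.111, -0.053], TCP at [0.262, -0.567, 0.231] pointing down, gripper open.
Joint ranges: [-2.81, 2.81], [-0.39, 2.02], [-1.27, 1.25], [0.06, 2.57], [-1.19, 4.33], [0.19, 2], [-2.82, 2.82]. Speed limits (rad/s): [1.89, 1.89, 2.39, 2.39, 3.01, 3.01, 3.01].

INTERFACE

Orientations are given as a rotation vector (axis times angle).
In Python, from workcell import sensors, cams, job gives the robot as it stands.
- The arm moves only by the tool step_arm, never from a script. Its argument "rows" is a list of rows, each a list of 4 numbers: the shift along the tool's x, y, z in m, then the turn about the tool's z in rad. In form: [[tx, ty, tz, turn], ...]. A call has 1 to 20 rows; each row shifts and turns the commanded pose from where the row before left it, along the tool's axes as they then stand; what a row does not reach is not made up. A row lasts 1/8 s, in which the tool goes at most 62.5 mm and 10.7 degrees, less where a joint would pass 70% of its speed; a pose out of reach is approached as far as the arm can. A call is refused whole if a number of a shift passes 0.0625 or a number of a turn 0.188, either way. A call with a gripper value outside its range is refused whole. "jaw" is the finger opening in m, from 0 to 0.0854, set as the call begins (left out, the last holds). The fingers move at their own pace and stop on an object; "force" is the grip in N (left out, the last holds). Time passes only in rows, so rows that do not move let the fingers close. It gives the time, the measured TCP pose, the force, the opening and the grip force at its end, in the units of the state.
- sensors.state(): the state, without advancing time (a new reading comes with each control period).
- cams.camera(name): name is "scene" or "top" or "wrist"; returns (picture, depth): 480x640x3 uint8, red, green, blue; 480x640 float32, m along the optical axis (not along the pixel's ray), 0 where there is no reading.
- cams.camera_info(name): a dict with "fx", "fy", "cx", "cy" (pixels), "rvec" (rotation vector, rad) and "tvec" (3), from world to camera coordinates, as OpenCV has them. Camera axes: x right, y down, z forward; pixel columns grow to the right and rows downward; lengths in m; the calibration is good to about 2 mm. A picture is of the moment at which its call begins: read the wrist's pose just before it. camera_info takes no time and is no camera call; for the wrist camera it gives the pose at the moment of the call.
- job.close_job(): hands the job in; it is judged then, once.
Trained networks look in the newest picture that a camera, given by its name, has taken for a name from the list of things; names that differ only in an ending like _2 or _b are one class to them, and where a whole thing is asked for, a point or a joint stands for the part that bears it (a point fixed in the world has none). Each returns a list of dicts, best first, with "conf" (0 to 1); they miss things now and then, are a little off and sometimes report something else, mostly with a low value. They report only what shows in the picture. A call takes as long as a camera call. They do not tell look-alikes from the thing itself.
- cams.spot_in(camera, thing): "location" ([x, y, z] in m, in world coordinates, good to about 4 mm: the middle of the surface that is visible of it).
- cams.outline_of(camera, thing): "pixels" (480x640 bool, what is visible of it).
- cams.pinpoint(camera, thing): "location" ([x, y, z] in m, in world coordinates, good to about 4 mm: a listed point, or the origin of a listed thing).
The state is a dict: "clock": time; "joint_positions": joint angles; "qd": joint speeds; "tau": joint torques, N m; "ee_pos": TCP position; "ee_rot": TCP orientation; "contact_force": force on the tool from outside, world axes, zero at the start; "ft_torque": the same for the moment, N m; "grip_width": finger opening in m; "grasp_force": force on a finger pad.
Only numpy, scipy, OpenCV 4.12 (cv2) and the standard library are available. Lean on these libraries where they do the work, as an engineer would, in place of code of your own. Each camera call takes 0.05 s, during which the arm holds its last target. There are 200 camera calls.

## Working session

There is one attempt and no reset: what is moved stays moved. The work goes in short steps, Python scripts to look and compute and a tool call to move; the robot and the scene stay as the last step left them, time stands still between calls to the robot, and variables do not carry over. Pictures are saved under pics/ and viewed, at most 10 in all, crops included, and the job is handed in when it is done.

Besides the shell and the picture viewer there is one more tool, called by a JSON object that holds its "api" and its "payload", one argument or row to a line. step_arm: Moves the arm, as the interface text tells. Its arguments: {"type":"object","properties":{"rows":{"type":"array","items":{"type":"array","items":{"type":"number"}}},"jaw":{"type":"number"},"force":{"type":"number"}},"required":["rows"]}

```bash
mkdir -p pics; python3 - <<'E'
from workcell import sensors,cams,job
import cv2,numpy as np
s=sensors.state();print(s['clock'],s['ee_pos'],s['ee_rot'])
for c in ['top','scene']:
    im,d=cams.camera(c);cv2.imwrite(f'pics/{c}0.png',im[:,:,::-1]);np.savez(f'{c}0.npz',im=im,d=d)
    i=cams.camera_info(c);print(c,i)
    for t in ['cover_top','screw_opposite','screw_p','screw_q']:
        print(t,[(np.round(r['location'],4),round(r['conf'],2)) for r in cams.pinpoint(c,t)])
E
```

```text
0.0 [ 0.2619959  -0.56705473  0.23066031] [-3.06716926e+00 -6.74355919e-01  5.33248247e-04]
top {'fx': 506.86172524702425, 'fy': 506.86172524702425, 'cx': 321.2276810064073, 'cy': 240.32321325719508, 'rvec': array([ 2.16997766, -2.14331293,  0.09183203]), 'tvec': array([-0.405465  ,  0.43770426,  0.87284088])}
cover_top [(array([ 0.4291, -0.6288,  0.0366]), 0.88), (array([ 0.4676, -0.2614,  0.0514]), 0.8)]Traceback (most recent call last):
  File "<stdin>", line 8, in <module>
ValueError: it knows: cover_top
```

View pics/top0.png

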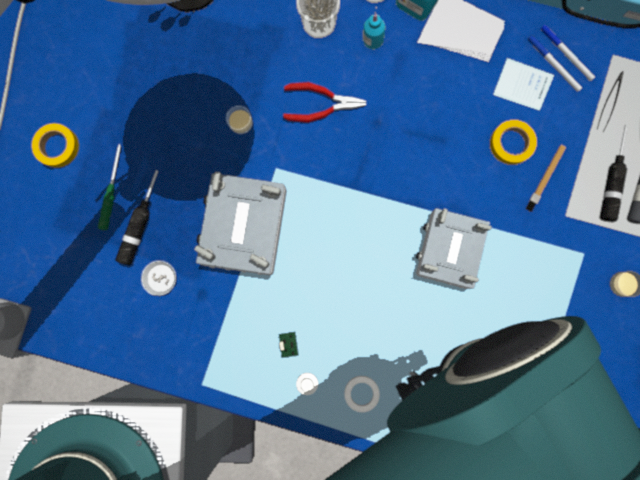

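```bash
python3 - <<'E'
from workcell import sensors,cams,job
import cv2,numpy as np
for t in ['screw_opposite','screw_p','screw_q']:
    rs=cams.outline_of('top',t)
    for r in rs:
        v,u=np.nonzero(r['pixels']);print(t,round(r['conf'],2),u.mean(),v.mean(),len(u))
    print([(np.round(r['location'],4),round(r['conf'],2)) for r in cams.spot_in('top',t)])
im,d=cams.camera('scene');cv2.imwrite('pics/scene0.png',im[:,:,::-1])
E
```

```text
screw_opposite 0.67 259.7621951219512 260.5609756097561 164
screw_opposite 0.6 470.32 278.81333333333333 75
[(array([ 0.401 , -0.3038,  0.08  ]), 0.68), (array([ 0.3747, -0.6508,  0.0579]), 0.56)]
screw_p 0.7 204.96132596685084 251.98342541436463 181
screw_p 0.65 429.4078947368421 267.64473684210526 76
screw_p 0.63 271.5212121212121 190.86060606060607 165
screw_p 0.59 482.5050505050505 227.08080808080808 99
[(array([ 0.5136, -0.3122,  0.0802]), 0.63), (array([ 0.4135, -0.2108,  0.081 ]), 0.53), (array([ 0.391 , -0.582 ,  0.0564]), 0.52)]
screw_q 0.7 204.96132596685084 251.98342541436463 181
screw_q 0.65 429.4078947368421 267.64473684210526 76
screw_q 0.63 271.5212121212121 190.86060606060607 165
screw_q 0.59 482.5050505050505 227.08080808080808 99
[(array([ 0.5136, -0.3122,  0.0802]), 0.63), (array([ 0.4135, -0.2108,  0.081 ]), 0.53), (array([ 0.391 , -0.582 ,  0.0564]), 0.52)]
```

Larger box sits at (241,224), the smaller look-alike at (453,248). The larger one fits. Next is an enlarged crop to confirm, plus the scene view.

```bash
cat > h.py <<'E'
import numpy as np,cv2
from scipy.spatial.transform import Rotation as R
def cloud(info,d):
    Rm=R.from_rotvec(info['rvec']).as_matrix()
    v,u=np.mgrid[0:480,0:640]
    P=np.stack([(u-info['cx'])/info['fx']*d,(v-info['cy'])/info['fy']*d,d],-1)
    W=(P-info['tvec'])@Rm
    W[d==0]=np.nan
    return W
E
python3 - <<'E'
from workcell import sensors,cams
from h import *
z=np.load('top0.npz');im=z['im'];W=cloud(cams.camera_info('top'),z['d'])
cv2.imwrite('pics/crop.png',cv2.resize(im[160:290,180:300,::-1],None,fx=4.6,fy=4.6,interpolation=cv2.INTER_CUBIC))
box=W[160:290,180:300].reshape(-1,3);
# wings z>0.062
m=(W[...,2]>0.066)&(W[...,2]<0.09);m[:160]=0;m[290:]=0;m[:,:180]=0;m[:,300:]=0
n,l,st,c=cv2.connectedComponentsWithStats(m.astype(np.uint8))
for k in range(1,n):
    if st[k,4]<40: continue
    p=W[l==k];q=p[p[:,2]>np.percentile(p[:,2],90)-.006];mu=q[:,:2].mean(0);r=cv2.minAreaRect((q[:,:2]*1000).astype(np.float32))
    w,V=np.linalg.eigh(np.cov((q[:,:2]-mu).T));print(c[k],len(q),mu.round(4),np.percentile(p[:,2],90),'ang',np.degrees(np.arctan2(V[1,1],V[0,1])),r)
# strip
s=(im.min(-1)>225);s[:195]=0;s[255:]=0;s[:,:225]=0;s[:,260:]=0
q=W[s];q=q[q[:,2]>.04];mu=q.mean(0);w,V=np.linalg.eigh(np.cov((q[:,:2]-mu[:2]).T));print('strip',len(q),mu,np.degrees(np.arctan2(V[1,1],V[0,1])))
S=cloud(cams.camera_info('scene'),cams.camera('scene')[1]).reshape(-1,3)
for Q,nm in((S,'scene'),(W.reshape(-1,3),'top')):
  h=Q[(Q[:,2]>.3)&(Q[:,2]<.7)&(Q[:,0]>.15)&(Q[:,1]>-.45)&(Q[:,0]<1.2)]
  print(nm,len(h))
  if len(h):
    k=np.round(h,1);a,b=np.unique(k,axis=0,return_counts=True);print([(list(map(float,x.round(1))),int(y)) for x,y in zip(a,b) if y>60])
E
```

```text
[216.7987013  181.81168831] 116 [ 0.5331 -0.2251] 0.0838571158576598 ang 172.45196590832282 ((533.3251953125, -224.8412628173828), (11.245080947875977, 30.848176956176758), 83.41011047363281)
[270.63309353 189.55395683] 114 [ 0.5206 -0.3163] 0.08436227697729486 ang 76.57747904996694 ((520.5233764648438, -315.9304504394531), (31.754854202270508, 11.142868041992188), 75.49481964111328)
[204.54744526 252.35036496] 118 [ 0.4146 -0.209 ] 0.08444547822791662 ang 60.01502899525027 ((414.66864013671875, -208.34410095214844), (31.383527755737305, 10.855334281921387), 62.388912200927734)
[259.1484375 260.40625  ] 118 [ 0.4022 -0.2999] 0.08450672890394086 ang 61.67955865214752 ((402.420654296875, -299.5860900878906), (31.70616912841797, 10.814199447631836), 57.722862243652344)
strip 459 [ 0.46795993 -0.26163342  0.0525744 ] 172.37215718325612
scene 0
top 1743
[([0.2, -0.4, 0.6], 292), ([0.3, -0.4, 0.6], 1023), ([0.6, -0.3, 0.5], 142), ([0.6, -0.2, 0.5], 171), ([0.6, -0.1, 0.5], 115)]
```

View pics/crop.png

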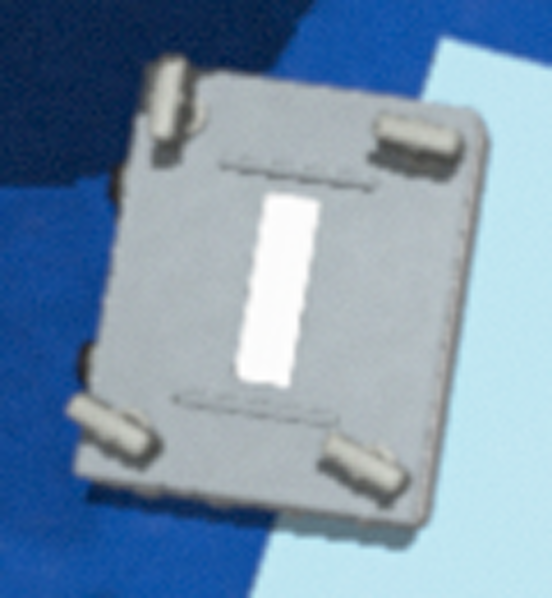

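View pics/scene0.png

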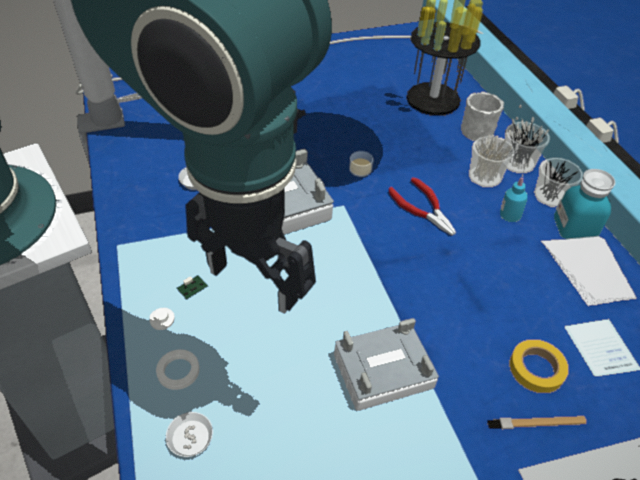

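The crop shows the larger box. Its connectors are at the left, crop (115,185) and (85,360), and the tight wing at the upper left (172,95) is parallel to the strip. So the opposite screw is lower right (365,468), p is upper right (418,138) and q is lower left (112,428). In the scene view the gripper is to the right of the box, on the side away from the lamp.

```bash
python3 - <<'E'
from workcell import sensors,cams
from h import *
z=np.load('top0.npz');W=cloud(cams.camera_info('top'),z['d'])
m=(W[...,2]>.35)&(W[...,2]<.7)&(W[...,0]>.45)
q=W[m];v,u=np.nonzero(m);print(q.min(0),q.max(0),u.min(),u.max(),v.min(),v.max())
s=sensors.state();T=R.from_rotvec(s['ee_rot']).as_matrix();print(T.round(3))
# desired: tool z down, y (closing) perpendicular to wing. wing angle 60deg -> closing at -30 or 150
ty=np.degrees(np.arctan2(T[1,1],T[0,1]));print('tool y azimuth',ty, s['joint_positions'])
g=lambda w:np.array(T.T@(np.array(w)-s['ee_pos'])).round(4)
for n,p in dict(opp=[.4024,-.2995,.17],p=[.521,-.3155,.17],q=[.4146,-.2085,.17]).items(): print(n,g(p))
E
```

```text
[ 0.57683682 -0.2789832   0.47745614] [ 0.61015891 -0.13799282  0.52722056] 0 179 0 16
[[ 0.908  0.419 -0.   ]
 [ 0.419 -0.908  0.   ]
 [-0.    -0.    -1.   ]]
tool y azimuth -65.20222688406898 [ 1.09647815  0.41741282 -0.01031044  1.61361612  0.00465888  1.1107325
 -0.05300983]
opp [ 0.2397 -0.1843  0.0613]
p [ 0.3406 -0.12    0.0613]
q [ 0.2889 -0.2618  0.0613]
```

{"api": "step_arm", "payload": {
  "rows": [
    [0.03,-0.023,0.0075,0],
    [0.03,-0.023,0.0075,0],
    [0.03,-0.023,0.0075,0],
    [0.03,-0.023,0.0075,0],
    [0.03,-0.023,0.0075,0],
    [0.03,-0.023,0.0075,0],
    [0.03,-0.023,0.0075,0],
    [0.03,-0.023,0.0075,0],
    [0,0,0,-0.154],
    [0,0,0,-0.154],
    [0,0,0,-0.154],
    [0,0,0,-0.154],
    [0,0,0,0]
  ],
  "jaw": 0.045,
  "force": 40
}}

```text
clock: 2.12
ee_pos: [0.4028, -0.2998, 0.1713]
ee_rot: [-2.72, -1.572, -0.0]
contact_force: [-0.0, -0.4, 0.1]
grip_width: 0.0449
grasp_force: 0.0
```

```bash
cat > look.py <<'E'
from workcell import sensors,cams
from h import *
import sys
def look(tgt,name=None,z0=.066):
    s=sensors.state();info=cams.camera_info('wrist');im,d=cams.camera('wrist')
    if name: cv2.imwrite(f'pics/{name}.png',im[:,:,::-1])
    W=cloud(info,d);T=R.from_rotvec(s['ee_rot']).as_matrix()
    print('t',s['clock'],'ee',s['ee_pos'].round(4),'y-az',np.degrees(np.arctan2(T[1,1],T[0,1])).round(2),'tilt',T[:,2].round(4),'q7',s['joint_positions'][6])
    for tg in np.atleast_2d(tgt):
        m=(np.hypot(W[...,0]-tg[0],W[...,1]-tg[1])<.026)&(W[...,2]>z0)&(W[...,2]<.092)
        q=W[m]
        if len(q)<50: print('few',len(q));continue
        zt=np.percentile(q[:,2],90);q=q[q[:,2]>zt-.005]
        (c,sz,a)=cv2.minAreaRect((q[:,:2]*1000).astype(np.float32))
        mu=q[:,:2].mean(0);w,V=np.linalg.eigh(np.cov((q[:,:2]-mu).T));ang=np.degrees(np.arctan2(V[1,1],V[0,1]))
        print(len(q),'mean',mu.round(4),'rect',np.round(c,1),np.round(sz,1),'ztop',zt.round(4),'wing az',ang.round(1),'delta tool',(T.T@(np.r_[c[0]/1000,c[1]/1000,.06]-s['ee_pos'])).round(4))
    return W
E
python3 -c "
from look import *
look([[.4024,-.2995],[.521,-.3155],[.4146,-.2085]],'w1')"
```

```text
t 2.125 ee [ 0.4028 -0.2998  0.1713] y-az -29.96 tilt [ 0.e+00  1.e-04 -1.e+00] q7 -0.023515125736859627
777 mean [ 0.4029 -0.2988] rect [ 402.7 -299.2] [31.3 11.4] ztop 0.0828 wing az 61.4 delta tool [ 0.0004 -0.0003  0.1113]
952 mean [ 0.5202 -0.3151] rect [ 521.  -315.8] [31.4 11.7] ztop 0.0826 wing az 76.0 delta tool [0.0452 0.1104 0.1113]
1037 mean [ 0.4153 -0.2087] rect [ 415.  -208.7] [31.3 11.9] ztop 0.0828 wing az 59.8 delta tool [ 0.085  -0.0349  0.1113]
```

{"api": "step_arm", "payload": {
  "rows": [
    [0,0,0.028,-0.02],
    [0,0,0.028,0],
    [0,0,0.028,0],
    [0,0,0.026,0],
    [0,0,0,0]
  ]
}}

```text
clock: 2.8
ee_pos: [0.402, -0.299, 0.0601]
ee_rot: [-2.703, -1.595, 0.002]
contact_force: [0.0, -0.3, 0.6]
grip_width: 0.045
grasp_force: 0.0
```

{"api": "step_arm", "payload": {
  "rows": [
    [0,0,0,0],
    [0,0,0,0],
    [0,0,0,0],
    [0,0,0,0],
    [0,0,0,0]
  ],
  "jaw": 0,
  "force": 40
}}

```text
clock: 3.42
ee_pos: [0.4023, -0.2995, 0.0624]
ee_rot: [-2.704, -1.599, 0.001]
contact_force: [-8.6, 5.5, 15.8]
grip_width: 0.0103
grasp_force: 39.1
```

{"api": "step_arm", "payload": {
  "rows": [
    [0,0,0,0.1],
    [0,0,0,0.1],
    [0,0,0,0.1],
    [0,0,0,0.1],
    [0,0,0,0.1],
    [0,0,0,0.1],
    [0,0,0,0.1],
    [0,0,0,0.1],
    [0,0,0,0.1],
    [0,0,0,0.1],
    [0,0,0,0.1],
    [0,0,0,0]
  ]
}}

```text
clock: 4.92
ee_pos: [0.4021, -0.2992, 0.0623]
ee_rot: [-3.14, 0.053, 0.002]
contact_force: [-10.6, 6.5, 16.9]
grip_width: 0.0098
grasp_force: 39.3
```

```bash
python3 -c "
from look import *
s=sensors.state();T=R.from_rotvec(s['ee_rot']).as_matrix()
print(np.degrees(np.arctan2(T[1,1],T[0,1])),s['ft_torque'],s['contact_force'],s['grasp_force'],s['joint_positions'][6])"
```

```text
-91.92034231283348 [ 1.46510947  2.31755717 -0.01392709] [-10.58697204   6.4673703   16.86511704] 39.29417431354523 -0.9976444841804807
```

{"api": "step_arm", "payload": {
  "rows": [
    [0,0,0,0.05],
    [0,0,0,0.05],
    [0,0,0,0.04],
    [0,0,0,0.02],
    [0,0,0,0]
  ]
}}

```text
clock: 5.55
ee_pos: [0.4021, -0.2991, 0.0623]
ee_rot: [-3.126, 0.301, 0.002]
contact_force: [-10.7, 7.2, 18.0]
grip_width: 0.0101
grasp_force: 41.2
```

```bash
python3 -c "
from look import *
s=sensors.state();T=R.from_rotvec(s['ee_rot']).as_matrix()
print(np.degrees(np.arctan2(T[1,1],T[0,1])),s['ft_torque'],s['contact_force'],s['grasp_force'],s['joint_positions'][6])"
```

```text
-100.99217064568263 [1.51049289 2.37489627 0.22625448] [-10.6628372    7.220228    17.95433539] 41.17914535832824 -1.1315538471550548
```

{"api": "step_arm", "payload": {
  "rows": [
    [0,0,0,0],
    [0,0,0,0],
    [0,0,0,0],
    [0,0,0,0]
  ],
  "jaw": 0.045
}}

```text
clock: 6.05
ee_pos: [0.4029, -0.2997, 0.0613]
ee_rot: [-3.127, 0.3, -0.0]
contact_force: [0.8, -0.1, -0.5]
grip_width: 0.0451
grasp_force: 0.0
```

{"api": "step_arm", "payload": {
  "rows": [
    [0,0,-0.03,0],
    [0,0,-0.03,0],
    [0,0,-0.03,0],
    [0,0,0,-0.18],
    [0,0,0,-0.18],
    [0,0,0,0]
  ]
}}

```text
clock: 6.8
ee_pos: [0.4027, -0.2998, 0.1513]
ee_rot: [-3.13, -0.263, -0.0]
contact_force: [-0.7, 0.1, -0.4]
grip_width: 0.0448
grasp_force: 0.0
```

```bash
python3 -c "
from look import *
look([[.4024,-.2995],[.521,-.3155],[.4146,-.2085]],'w2')"
```

```text
t 6.8 ee [ 0.4027 -0.2998  0.1513] y-az -80.4 tilt [ 1.e-04  1.e-04 -1.e+00] q7 -0.8124076853011734
903 mean [ 0.4034 -0.2996] rect [ 402.7 -299.8] [11.4 31.4] ztop 0.0827 wing az 172.0 delta tool [-0.0001  0.0001  0.0913]
1418 mean [ 0.5204 -0.3156] rect [ 521. -316.] [31.9 11.8] ztop 0.0828 wing az 76.5 delta tool [0.1139 0.0357 0.0913]
1051 mean [ 0.4156 -0.2095] rect [ 415.1 -208.9] [32.  11.3] ztop 0.0826 wing az 59.5 delta tool [ 0.0273 -0.0875  0.0913]
```

{"api": "step_arm", "payload": {
  "rows": [
    [0,0,0.024,0],
    [0,0,0.024,0],
    [0.0068,-0.0219,0,0],
    [0.0068,-0.0219,0,0],
    [0.0068,-0.0219,0,0],
    [0.0068,-0.0219,0,0],
    [0,0,0,-0.174],
    [0,0,0,-0.174],
    [0,0,0,-0.174],
    [0,0,0,-0.174],
    [0,0,0,-0.174],
    [0,0,0,0]
  ]
}}

```text
clock: 8.35
ee_pos: [0.4148, -0.2088, 0.1032]
ee_rot: [-2.731, -1.553, 0.0]
contact_force: [-0.5, -1.2, -0.4]
grip_width: 0.045
grasp_force: 0.0
```

```bash
python3 -c "
from look import *
look([[.415,-.2088]],'w3')"
```

```text
t 8.35 ee [ 0.4148 -0.2088  0.1032] y-az -30.75 tilt [-2.e-04  3.e-04 -1.e+00] q7 -0.21398881850038
1394 mean [ 0.4156 -0.2073] rect [ 415.2 -208.3] [31.9 11.6] ztop 0.0826 wing az 59.6 delta tool [0.0006 0.0001 0.0432]
```

Lower 42 mm and grip slightly higher than before.

{"api": "step_arm", "payload": {
  "rows": [
    [0,0,0.021,0],
    [0,0,0.02,0],
    [0,0,0,0]
  ]
}}

```text
clock: 8.78
ee_pos: [0.4142, -0.2083, 0.0614]
ee_rot: [-2.729, -1.552, 0.002]
contact_force: [-0.4, 0.4, 0.8]
grip_width: 0.0452
grasp_force: 0.0
```

{"api": "step_arm", "payload": {
  "rows": [
    [0,0,0,0],
    [0,0,0,0],
    [0,0,0,0],
    [0,0,0,0],
    [0,0,0,0]
  ],
  "jaw": 0
}}

```text
clock: 9.4
ee_pos: [0.4146, -0.2085, 0.0631]
ee_rot: [-2.728, -1.558, 0.001]
contact_force: [-6.8, 3.7, 11.7]
grip_width: 0.0101
grasp_force: 39.1
```

{"api": "step_arm", "payload": {
  "rows": [
    [0,0,0,0.1],
    [0,0,0,0.1],
    [0,0,0,0.1],
    [0,0,0,0.1],
    [0,0,0,0.1],
    [0,0,0,0.1],
    [0,0,0,0.1],
    [0,0,0,0.1],
    [0,0,0,0.1],
    [0,0,0,0.1],
    [0,0,0,0.1],
    [0,0,0,0.05],
    [0,0,0,0.04],
    [0,0,0,0.03],
    [0,0,0,0]
  ]
}}

```text
clock: 11.28
ee_pos: [0.4144, -0.208, 0.063]
ee_rot: [-3.127, 0.285, 0.002]
contact_force: [-8.3, 7.5, 15.9]
grip_width: 0.0102
grasp_force: 40.2
```

```bash
python3 -c "
from look import *
s=sensors.state();T=R.from_rotvec(s['ee_rot']).as_matrix()
print(np.degrees(np.arctan2(T[1,1],T[0,1])),s['ft_torque'],s['contact_force'],s['grasp_force'],s['joint_positions'][6])"
```

```text
-100.43116626634269 [1.54209306 1.96642084 0.17342494] [-8.27516728  7.48126336 15.93904027] 40.16107598358355 -1.2774293778585253
```

{"api": "step_arm", "payload": {
  "rows": [
    [0,0,0,0],
    [0,0,0,0],
    [0,0,0,0],
    [0,0,0,0]
  ],
  "jaw": 0.045
}}

```text
clock: 11.78
ee_pos: [0.415, -0.2088, 0.0623]
ee_rot: [-3.129, 0.284, -0.0]
contact_force: [-1.2, -0.0, -0.2]
grip_width: 0.0451
grasp_force: 0.0
```

{"api": "step_arm", "payload": {
  "rows": [
    [0,0,-0.022,0],
    [0,0,-0.022,0],
    [0.0249,0.0174,0,0],
    [0.0249,0.0174,0,0],
    [0.0249,0.0174,0,0],
    [0.0249,0.0174,0,0],
    [0.0249,0.0174,0,0],
    [0,0,0,-0.168],
    [0,0,0,-0.168],
    [0,0,0,-0.168],
    [0,0,0,-0.168],
    [0,0,0,-0.168],
    [0,0,0,-0.168],
    [0,0,0,-0.168],
    [0,0,0,-0.168],
    [0,0,0,-0.168],
    [0,0,0,0]
  ]
}}

```text
clock: 13.9
ee_pos: [0.5215, -0.3169, 0.1061]
ee_rot: [-2.472, -1.938, -0.0]
contact_force: [-0.6, -0.7, 0.3]
grip_width: 0.0451
grasp_force: 0.0
```

```bash
python3 -c "
from look import *
look([[.521,-.3158],[.415,-.2085]],'w4')"
```

```text
t 13.9 ee [ 0.5215 -0.3169  0.1061] y-az -13.83 tilt [-2.e-04  4.e-04 -1.e+00] q7 0.1428748987996908
1385 mean [ 0.5216 -0.3146] rect [ 521.3 -315.5] [31.6 11.7] ztop 0.0826 wing az 76.8 delta tool [ 0.0014 -0.0005  0.0461]
1372 mean [ 0.422  -0.2101] rect [ 420.2 -209.7] [11.5 24. ] ztop 0.0825 wing az 176.4 delta tool [ 0.0799 -0.124   0.0462]
```

{"api": "step_arm", "payload": {
  "rows": [
    [0.001,0,0.0225,0],
    [0,0,0.022,0],
    [0,0,0,0]
  ]
}}

```text
clock: 14.32
ee_pos: [0.5211, -0.3152, 0.0605]
ee_rot: [-2.472, -1.934, 0.002]
contact_force: [-0.2, -0.7, -0.3]
grip_width: 0.0449
grasp_force: 0.0
```

{"api": "step_arm", "payload": {
  "rows": [
    [0,0,0,0],
    [0,0,0,0],
    [0,0,0,0],
    [0,0,0,0],
    [0,0,0,0]
  ],
  "jaw": 0
}}

```text
clock: 14.95
ee_pos: [0.5212, -0.3158, 0.0628]
ee_rot: [-2.472, -1.938, 0.001]
contact_force: [-9.7, 3.0, 11.2]
grip_width: 0.0102
grasp_force: 39.1
```

{"api": "step_arm", "payload": {
  "rows": [
    [0,0,0,0.1],
    [0,0,0,0.1],
    [0,0,0,0.1],
    [0,0,0,0.1],
    [0,0,0,0.1],
    [0,0,0,0.1],
    [0,0,0,0.1],
    [0,0,0,0.1],
    [0,0,0,0.1],
    [0,0,0,0.1],
    [0,0,0,0.1],
    [0,0,0,0.1],
    [0,0,0,0.1],
    [0,0,0,0.1],
    [0,0,0,0.05],
    [0,0,0,0.04],
    [0,0,0,0.03],
    [0,0,0,0]
  ]
}}

```text
clock: 17.2
ee_pos: [0.5211, -0.3155, 0.0628]
ee_rot: [-3.126, 0.298, 0.002]
contact_force: [-12.1, 3.9, 14.4]
grip_width: 0.0105
grasp_force: 41.1
```

```bash
python3 -c "
from look import *
s=sensors.state();T=R.from_rotvec(s['ee_rot']).as_matrix()
print(np.degrees(np.arctan2(T[1,1],T[0,1])),s['ft_torque'],s['contact_force'],s['grasp_force'],s['joint_positions'][6])"
```

```text
-100.90019548047178 [1.20210723 2.53421091 0.23738368] [-12.10897097   3.9045928   14.37705353] 41.09343068936141 -1.1523996035772908
```

Release, lift, and back off to the right over the box (away from the lamp), then check all the wings.

{"api": "step_arm", "payload": {
  "rows": [
    [0,0,0,0],
    [0,0,0,0],
    [0,0,0,0],
    [0,0,0,0]
  ],
  "jaw": 0.045
}}

```text
clock: 17.7
ee_pos: [0.522, -0.3158, 0.0618]
ee_rot: [-3.127, 0.297, -0.0]
contact_force: [-0.6, 0.4, 0.8]
grip_width: 0.045
grasp_force: 0.0
```

{"api": "step_arm", "payload": {
  "rows": [
    [0,0,-0.025,0],
    [0,0,-0.025,0],
    [-0.03,0.04,0,0],
    [-0.03,0.04,-0.01,0],
    [-0.03,0.04,-0.01,0],
    [0,0.04,-0.01,0],
    [0,0.04,-0.01,0],
    [0,0.04,0,0],
    [0,0,0,0],
    [0,0,0,0]
  ]
}}

```text
clock: 18.95
ee_pos: [0.3885, -0.5341, 0.1514]
ee_rot: [-3.127, 0.297, 0.0]
contact_force: [-0.8, -0.8, -0.2]
grip_width: 0.0451
grasp_force: 0.0
```

```bash
python3 - <<'E'
from workcell import sensors,cams
from h import *
im,d=cams.camera('top');W=cloud(cams.camera_info('top'),d);s=sensors.state();print(s['clock'],s['ee_pos'],s['contact_force'],s['qd'].round(3))
cv2.imwrite('pics/end.png',cv2.resize(im[160:290,180:300,::-1],None,fx=4.6,fy=4.6,interpolation=cv2.INTER_CUBIC))
m=(W[...,2]>0.066)&(W[...,2]<0.09);m[:160]=0;m[290:]=0;m[:,:180]=0;m[:,300:]=0
n,l,st,c=cv2.connectedComponentsWithStats(m.astype(np.uint8))
for k in range(1,n):
    if st[k,4]<40: continue
    p=W[l==k];q=p[p[:,2]>np.percentile(p[:,2],90)-.006];V=np.linalg.eigh(np.cov(q[:,:2].T))[1];print(q.mean(0).round(4),'ang',np.degrees(np.arctan2(V[1,1],V[0,1])))
m=(W[...,2]>0.04)&(W[...,2]<0.056);m[:185]=0;m[260:]=0;m[:,:215]=0;m[:,265:]=0
q=W[m];A=np.c_[q[:,:2]-q[:,:2].mean(0),np.ones(len(q))];print('plane',np.linalg.lstsq(A,q[:,2],rcond=None)[0])
E
```

```text
19.0 [ 0.38890605 -0.53371036  0.15156325] [-0.23927961 -0.53713134  0.05497731] [-0.009 -0.007 -0.002  0.001  0.     0.001  0.   ]
[ 0.533  -0.225   0.0818] ang 172.53800633015825
[ 0.5204 -0.316   0.0824] ang 171.7021909780423
[ 0.4147 -0.2091  0.082 ] ang 173.41610849634068
[ 0.402  -0.2999  0.0824] ang 171.8422358443046
plane [ 0.0002395  -0.00213636  0.05019733]
```

View pics/end.png

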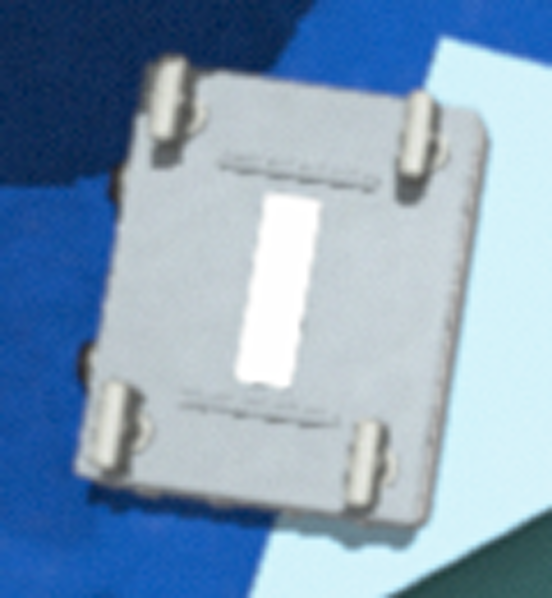

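All four wings, at crop (172,98), (418,135), (116,425) and (366,462), are parallel to the strip. The cover is flat to about 0.002 rad and the robot is clear.

```bash
python3 -c "
from workcell import job
print(job.close_job())"
```

```text
the job is handed in; nothing more can be done
None
```

I tightened the three screws in the order opposite, q, p and handed the job in at about 19 s. The last check showed every wing within about 1° of the strip and the cover flat to about 0.002 rad; no verdict was returned.

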